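# Join an alignment target to its carrier and set the unit on the optical rail

## Robot

A 6-joint arm with a two-finger parallel gripper is mounted at the origin on a cart in front of the work surface, level with it; the furniture and walls round the work are solid. World frame = base frame: x ahead of the robot, y to its left, z up, the work surface at z = 0. Lengths are in m, angles in rad, forces in N, time in s.
With the tool pointing down it reaches from about 0.375 to 0.9 m from the base axis. Payload 3.1 kg.
Tool frame: the origin (TCP) lies where the fingers leave the gripper's body, on its centre line; the fingertips stand 73 mm ahead of it and the grasp point (between the pads) lies 54 mm ahead of it; z points along the fingers, y is the line along which they close (so a half turn about z gives the same grasp; the last joint's range is limited). The gripper opens to 85 mm and grips with 20 to 120 N. Pads are 22 mm wide; open, the fingers measure 114 mm over their backs; the gripper's body (76 mm by 85 mm) begins 54 mm behind the grasp point. The pads swing forward as they close: fully open they stand 13 mm farther back than shut.
Start: joints at [0.972, 0.527, 1.433, -0, 1.181, -0.178], TCP at [0.255, 0.57, 0.304] pointing down, gripper open.
Joint ranges: [-3.08, 3.08], [-0.75, 2.2], [0.22, 2.44], [-1.43, 4.57], [0, 2.65], [-2.85, 2.85]. Speed limits (rad/s): [2.79, 2.79, 3.14, 3.14, 3.14, 3.14].

## Interface

Orientations are given as a unit quaternion [x, y, z, w].
In Python, from station import manip gives the robot as it stands.
- The arm moves only by the shell command python3 -m crank 'ROWS' [FORCE]. ROWS is JSON, a list of rows, each an object with "dp": the shift along the tool's x, y, z normalised to -1 to 1, where 1 is 50 cm, a list of three; "delta_rot": the turn, a rotation vector about the tool's x, y, z normalised to -1 to 1, where 1 is 2 pi rad, a list of three; "fingers": the opening, from -1 (shut) to 1 (fully open). A call has 1 to 12 rows; each row shifts and turns the commanded pose from where the row before left it, along the tool's axes as they then stand; what a row does not reach is not made up. A row lasts 1/12 s, in which the tool goes at most 41.7 mm and 7.16 degrees, less where a joint would pass 70% of its speed; a pose out of reach is approached as far as the arm can. A call with a number of a shift or a turn outside -1 to 1 is refused whole. A call with a gripper value outside its range is refused whole. The fingers move at their own pace and stop on an object; FORCE is the grip in N (left out, the last holds). Time passes only in rows, so rows that do not move let the fingers close. It gives the time, the measured TCP pose, the force, the opening and the grip force at its end, in the units of the state.
- manip.sense(): the state, without advancing time (a new reading comes with each control period).
- manip.snapshot(name): name is "scene" or "side" or "wrist"; returns (picture, depth): 400x640x3 uint8, red, green, blue; 400x640 float32, m along the optical axis (not along the pixel's ray), 0 where there is no reading.
- manip.camera_model(name): a dict with "fx", "fy", "cx", "cy" (pixels), "k1" (the pictures are not rectified: a ray, as slopes to the right and down, at radius r is drawn at 1 + k1 r^2 times it, then the intrinsics apply), "origin" and "attitude" of the camera in the world. Camera axes: x right, y up, looking along -z (the intrinsics and any distortion apply to the point x, -y, -z); pixel columns grow to the right and rows downward; lengths in m; the calibration is good to about 2 mm. A picture is of the moment at which its call begins: read the wrist's pose just before it. camera_model takes no time and is no camera call; for the wrist camera it gives the pose at the moment of the call.
- manip.sign_off(): hands the job in; it is judged then, once.
The state is a dict: "t": time; "q": joint angles; "qd": joint speeds; "tau": joint torques, N m; "tcp_pos": TCP position; "tool_rot": TCP orientation; "force": force on the tool from outside, world axes, zero at the start; "ft_torque": the same for the moment, N m; "finger_gap": opening from 0.0 (shut) to 1.0 (fully open); "gripper_force": force on a finger pad.
Only numpy, scipy, OpenCV 4.12 (cv2) and the standard library are available. Lean on these libraries where they do the work, as an engineer would, in place of code of your own. Each camera call takes 0.05 s, during which the arm holds its last target. There are 200 camera calls.

## Task

First slide the base plate of the white alignment target under the lips of the loose rail carrier until it is fully home against the end wall. Then pick the two up as one unit, set it astride the rail on the side of the blue centre stop that has the green tag (not the red one), squarely seated on the rail, and gently slide it towards the stop until it presses the stop's sprung steel pin in, leaving it there holding the pin in. Do not disturb the other things on the desk.

Things in the scene. Friction and masses are not known exactly. Their poses are not given: they have to be found in the camera images.
- target: Loose alignment target, 0.2-0.3 kg: black base plate 74 (its x) x 60 (y) x 8 mm; on its middle a white upright screen with a black cross, 50 mm wide (along x), 12 mm thick (along y), top 61 mm above the plate's underside: pinch it across the 12 mm. Origin: centre of the plate's underside, z up. Starts upright on the desk; the same turned half round.
- carrier: Loose dark steel rail carrier, about 0.55 kg, standing on two 13 mm high legs along its y, 43 mm clear between them (x +-21.5 mm) to go astride the rail. Origin: midway, level with the legs' undersides, z up. Above: bright floor x -55 to 42, y -42 to 42 mm, underside z = 12, top z = 18 mm, with a channel along x, open at the -x end. Its flat outer sides y = +-42 mm are what presses the pin.
- carrier_mouth (a point): Edge of the carrier's loading tongue, x = -55, z = 18 mm (floor top). From here to x = -30 mm the floor is bare between side guides that flare out; the target's plate is laid on here and slid along the carrier's +x. The loose carrier may be pushed along the desk by some 3 N.
- carrier_home (a point): Where the target's origin is when fully home: carrier x = 0, y = 0, z = 18 mm. Channel walls at y = +-31.5 mm, overhanging lips (underside z = 28.5, top 33 mm, over |y| > 24 mm) from x = -30 mm on, end wall face at x = 37 mm; the plate has 1.5 mm play each side, 2.5 mm in height. Home, lifting the target lifts the carrier by its lips.
- rail: Aluminium optical rail fixed on the desk, 300 mm long along its y. Origin: centre of its underside, z up. Flange 80 mm wide, 6 mm high; bar 40 mm wide to about z = 12 mm, rounded shoulders, then 33.5 mm wide up to the flat top. A seated carrier has its origin at x = 0, z = 12 mm here and its y along the rail's y, either way round.
- rail_top (a point): Level of the rail's flat top on which the carrier's floor rests: z = 24 mm, at the rail's centre (inside the foot of the stop).
- stop: Blue block on the middle of the rail, 24 mm long along the rail, top at z = 48 mm; origin and axes as the rail's. Out of each end face (+y and -y) come a clamped brass sleeve and from it a steel pin, along the rail. The pin springs in by up to 8 mm, force growing from about 1 N to 3.3 N; the seated unit's own friction on the rail keeps it about where it is left.
- stop_pins (a point): Middle of the stop, at the height of the two pins (z = 37 mm). The sleeves were left at any setting: the free end of each pin stands anywhere from 28 to 48 mm from here along the rail, differing between the sides, and not measured here: feel for it (or look). Starting with the carrier's origin 100 mm or more from here clears the pin.
- green_tag: Green tag, 17 x 34 x 1.5 mm, fixed on the rail's flange, 30 mm beside the rail's middle line and 95 mm along the rail from its centre, on the half where the unit belongs. Origin: centre of its underside.
- red_tag: Red tag, same size, in the mirrored place on the other half of the rail: the wrong side. Green and red may be swapped.
- tape_roll: Bystander: roll of white tape lying flat, 64 mm across, 19 mm high. Origin: centre of underside.
- eyepiece: Bystander: black microscope eyepiece standing upright, 34 mm across, 58 mm high. Origin: centre of underside.
- petri_dish: Bystander: clear closed petri dish, 59 mm across, 14 mm high. Origin: centre of underside.
- marker: Bystander: grey and black marker pen lying flat, 135 mm long along its y, 11 mm thick. Origin: centre of underside.

How it is judged:
On the way, in this order (a step that is already met when the one before it is completed fails the run):
1. the target's base plate is fully home in the carrier's channel while the carrier is still away from the rail (x of target in the frame of carrier between -0.0035 and 0.004 m and z of target in the frame of carrier between 0.015 and 0.0225 m and angle between the x axis of target and the x axis of carrier, either way round below 0.1 rad and horizontal distance between carrier and stop above 0.05 m and (x of carrier in the frame of rail below -0.05 m or x of carrier in the frame of rail above 0.05 m)), for 0.2 s.
2. the joined unit is lifted clear of the desk as one, still home (height (world z) of carrier above 0.022 m and x of target in the frame of carrier above -0.006 m and z of target in the frame of carrier below 0.0225 m), for 0.1 s.
At the end, for the whole second after the job is handed in: Plate home in the carrier (within 3.5 mm of the end wall, under the lips, square); carrier astride the rail, centred within 4 mm, down within 2.5 mm, level within 0.05 rad, square within 0.1 rad, within 90 mm of the green tag; pressing the stop's pin with over 0.4 N; all at rest (x of target in the frame of carrier between -0.0035 and 0.004 m and z of target in the frame of carrier between 0.015 and 0.0225 m and angle between the x axis of target and the x axis of carrier, either way round below 0.1 rad and x of carrier in the frame of rail between -0.004 and 0.004 m and z of carrier in the frame of rail between 0.009 and 0.0145 m and angle between carrier's own z axis and vertical below 0.05 rad and angle between the y axis of carrier and the y axis of rail, either way round below 0.1 rad and horizontal distance between carrier and green_tag below 0.09 m and contact force between carrier and stop above 0.4 N and linear speed of each of carrier, target below 0.01 m/s); the robot touches nothing.
It fails at once if the unit is rammed against the stop (over 25 N) (contact force between carrier and stop above 25 N).
It fails at once if a bystander is displaced by more than 25 mm (distance of any of tape_roll, eyepiece, petri_dish, marker from where it was at the start of the episode above 0.025 m).
It also fails if it takes over 51 s, if anything falls off the work surface, if the arm or the gripper's body presses on something with over 40 N, if the wrist force passes 120 N, or if a joint passes its speed limit or range.

## Working session

There is one attempt and no reset: what is moved stays moved. The work goes in short steps, Python scripts to look and compute and a shell command to move; the robot and the scene stay as the last step left them, time stands still between calls to the robot, and variables do not carry over. Pictures are saved under pics/ and viewed, at most 10 in all, crops included, and the job is handed in when it is done.

```bash
mkdir -p pics; ls; cat > h.py <<'E'
import numpy as np, cv2
from scipy.spatial.transform import Rotation as R
from station import manip
def cam(n):
    c=manip.camera_model(n); a=np.array(c['attitude'],float)
    M=a if a.shape==(3,3) else R.from_quat(a).as_matrix()
    return c,M,np.array(c['origin'])
def rays(c,M,uv):
    uv=np.asarray(uv,float).reshape(-1,1,2)
    K=np.array([[c['fx'],0,c['cx']],[0,c['fy'],c['cy']],[0,0,1]])
    p=cv2.undistortPointsIter(uv,K,np.array([c['k1'],0,0,0,0.]),None,None,(3,50,1e-10))[:,0]
    d=np.c_[p[:,0],-p[:,1],-np.ones(len(p))]
    return d@M.T
def onplane(cm,uv,z):
    c,M,o=cm; d=rays(c,M,uv); return o+d*((z-o[2])/d[:,2])[:,None]
def cloud(cm,depth):
    c,M,o=cm; v,u=np.mgrid[:400,:640]; d=rays(c,M,np.c_[u.ravel(),v.ravel()])
    return (o+d*depth.reshape(-1,1)).reshape(400,640,3)
def shot(n):
    cm=cam(n); p,d=manip.snapshot(n); return cm,p,d
E
python3 - <<'E'
from h import *
s=manip.sense(); print({k:np.round(v,3) for k,v in s.items()})
ims=[]
for n in ("scene","side","wrist"):
    cm,p,d=shot(n); c=cm[0]; print(n,c)
    np.savez(f'{n}0.npz',p=p,d=d,M=cm[1],o=cm[2]); cv2.imwrite(f'pics/{n}0.png',p[:,:,::-1])
E
```

```text
pics
{'t': np.float64(0.0), 'q': array([ 0.971,  0.528,  1.434, -0.   ,  1.181, -0.179]), 'qd': array([ 0.001, -0.   , -0.001,  0.001, -0.001, -0.001]), 'tau': array([ 1.0000e-03, -4.4235e+01, -1.7802e+01, -0.0000e+00,  8.0000e-03,
        0.0000e+00]), 'tcp_pos': array([0.255, 0.57 , 0.303]), 'tool_rot': array([ 0.209,  0.978, -0.001, -0.   ]), 'force': array([ 1.192, -0.183, -1.311]), 'ft_torque': array([-0.014, -0.037, -0.033]), 'gripper_force': np.float64(0.0), 'finger_gap': np.float64(1.0)}
scene {'fx': 431.460886619666, 'fy': 431.460886619666, 'cx': 320.6012453326224, 'cy': 199.58398821470087, 'k1': -0.10550633796094935, 'origin': array([ 0.23966598, -0.53417683,  0.58626427]), 'attitude': array([ 0.42543673, -0.10322318, -0.19668028,  0.87730578])}
side {'fx': 428.48048464864934, 'fy': 428.48048464864934, 'cx': 318.1514811030231, 'cy': 203.2413054899393, 'k1': -0.08067068818889717, 'origin': array([ 0.32100277, -0.77578162,  0.63055881]), 'attitude': array([ 0.47019438, -0.05079341, -0.09482305,  0.8759828 ])}
wrist {'fx': 285.2474658690801, 'fy': 285.2474658690801, 'cx': 317.65586951695684, 'cy': 196.86106763024154, 'k1': 0.010407052076725497, 'origin': array([0.19406886, 0.59761612, 0.37334758]), 'attitude': array([-0.1123048 , -0.07239696,  0.53925915,  0.83147212])}
```

View pics/scene0.png

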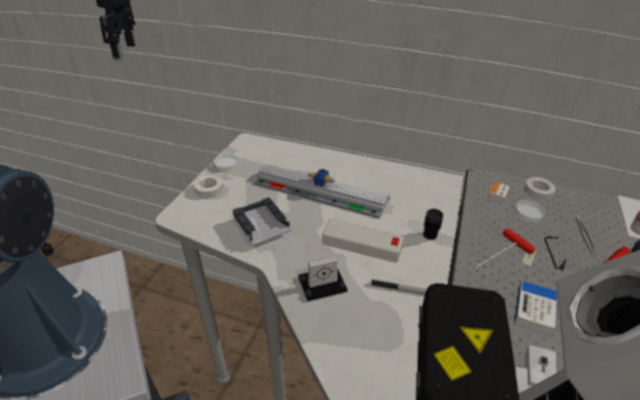

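View pics/side0.png

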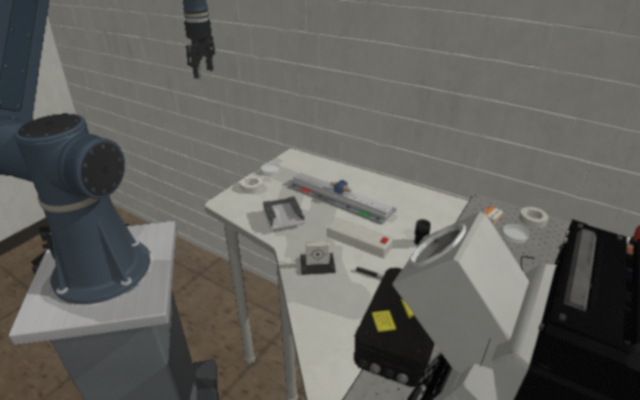

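The scene view shows the carrier around (262,221) with its open mouth towards the bottom right. The target is at (322,278), the stop at (320,177), the red tag at (277,185) and the green tag at (356,207). A white box at (362,240) stands between the rail and the target.

```bash
python3 - <<'E'
from h import *
for n in("scene",):
    f=np.load(n+'0.npz'); p,d=f['p'],f['d']; cm=cam(n); X=cloud(cm,d)
    hsv=cv2.cvtColor(p,cv2.COLOR_RGB2HSV)
    print(n)
    for nm,lo,hi,win in(('red',(0,120,80),(8,255,255),(260,175,295,195)),('green',(45,90,50),(85,255,255),(335,195,375,220)),('blue',(100,100,40),(130,255,255),(300,160,340,195))):
        m=cv2.inRange(hsv,lo,hi); w=np.zeros_like(m); w[win[1]:win[3],win[0]:win[2]]=1; m=m*w
        v,u=np.nonzero(m); P=onplane(cm,np.c_[u,v],0.0075 if nm!='blue' else .036)
        print(nm,len(u),P.mean(0).round(4),np.median(X[v,u],0).round(4))
    # top-down raster of scene depth
    print('desk z',np.median(X[300:330,300:310,2]))
# topdown maps rectified onto z=0 plane, from scene
f=np.load('scene0.npz'); cm=cam('scene'); c,M,o=cm
gx,gy=np.meshgrid(np.arange(.25,.8,.001),np.arange(.35,-.30,-.001)) 
def proj(P):
    q=(P-o)@M; x=q[:,0]/-q[:,2]; y=-q[:,1]/-q[:,2]; k=1+c['k1']*(x*x+y*y)
    return c['fx']*x*k+c['cx'],c['fy']*y*k+c['cy']
P=np.c_[gx.ravel(),gy.ravel(),0*gx.ravel()]; u,v=proj(P)
im=cv2.remap(f['p'],u.reshape(gx.shape).astype(np.float32),v.reshape(gx.shape).astype(np.float32),cv2.INTER_CUBIC)
for x in range(0,550,50): cv2.line(im,(x,0),(x,649),(255,0,255) if x==250 else (200,200,0),1)
for y in range(0,650,50): cv2.line(im,(0,y),(549,y),(255,0,255) if y==350 else (200,200,0),1)
cv2.imwrite('pics/top.png',im[:600,:,::-1])
E
```

```text
scene
red 64 [0.4995 0.2175 0.0075] [0.4995 0.2174 0.0072]
green 79 [0.6248 0.0751 0.0075] [0.6249 0.0757 0.007 ]
blue 140 [0.5836 0.1673 0.036 ] [0.5783 0.1578 0.0454]
desk z -0.00038233314760738324
```

View pics/top.png

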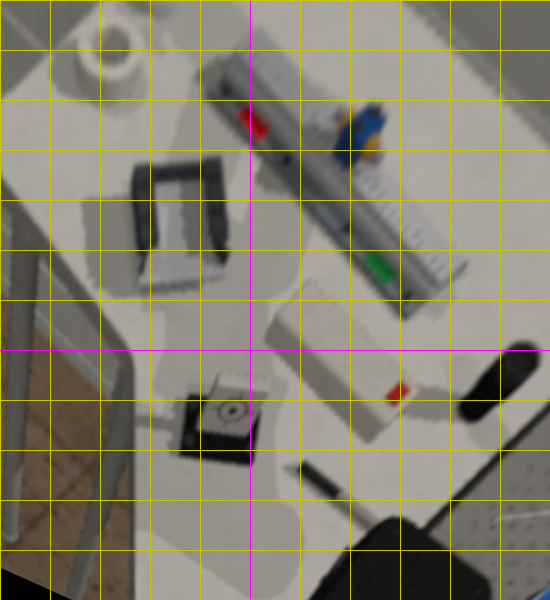

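The rectified plan view gives:
- rail centre about (0.585, 0.167), direction −48.5° towards the green tag
- carrier about (0.43, 0.12), with +x towards +y
- target about (0.47, −0.08)

The tag spacing comes out at 189 mm, which agrees with the expected 190. Next I'll move the wrist camera over the work.

```bash
python3 -m crank '[{"dp":[-0.03,-0.03,0],"delta_rot":[0,0,0],"fingers":1},{"dp":[-0.05,-0.052,0],"delta_rot":[0,0,0],"fingers":1},{"dp":[-0.05,-0.052,0],"delta_rot":[0,0,0],"fingers":1},{"dp":[-0.05,-0.052,0],"delta_rot":[0,0,0],"fingers":1},{"dp":[-0.05,-0.052,0],"delta_rot":[0,0,0],"fingers":1},{"dp":[-0.05,-0.052,0],"delta_rot":[0,0,0],"fingers":1},{"dp":[-0.05,-0.052,0],"delta_rot":[0,0,0],"fingers":1},{"dp":[-0.05,-0.052,0],"delta_rot":[0,0,0],"fingers":1},{"dp":[-0.05,-0.052,0],"delta_rot":[0,0,0],"fingers":1},{"dp":[-0.05,-0.052,0],"delta_rot":[0,0,0],"fingers":1},{"dp":[-0.05,-0.052,0],"delta_rot":[0,0,0],"fingers":1},{"dp":[-0.05,-0.052,0],"delta_rot":[0,0,0],"fingers":1}]'
python3 -m crank '[{"dp":[-0.05,-0.052,0],"delta_rot":[0,0,0],"fingers":1},{"dp":[-0.05,-0.052,0],"delta_rot":[0,0,0],"fingers":1},{"dp":[-0.05,-0.052,0],"delta_rot":[0,0,0],"fingers":1},{"dp":[-0.05,-0.052,0],"delta_rot":[0,0,0],"fingers":1},{"dp":[-0.02,-0.022,0],"delta_rot":[0,0,-0.012],"fingers":1},{"dp":[0,0,0],"delta_rot":[0,0,-0.018],"fingers":1},{"dp":[0,0,0],"delta_rot":[0,0,-0.0145],"fingers":1},{"dp":[0,0,0],"delta_rot":[0,0,0],"fingers":1},{"dp":[0,0,0],"delta_rot":[0,0,0],"fingers":1}]'
python3 - <<'E'
from h import *
cm,p,d=shot('wrist'); np.savez('wrist1.npz',p=p,d=d,M=cm[1],o=cm[2]); cv2.imwrite('pics/wrist1.png',p[:,:,::-1])
X=cloud(cm,d); print(cm[2]); print('desk',np.percentile(X[...,2][d>0],[5,25,50]).round(4))
hsv=cv2.cvtColor(p,cv2.COLOR_RGB2HSV)
for nm,lo,hi in(('red',(0,120,80),(8,255,255)),('green',(45,90,50),(85,255,255))):
    m=cv2.inRange(hsv,lo,hi)
    n,l,st,ce=cv2.connectedComponentsWithStats(m)
    for i in range(1,n):
        if st[i,4]>40:
            v,u=np.nonzero(l==i); print(nm,st[i],onplane(cm,np.c_[u,v],.0075).mean(0).round(4))
E
```

```text
t: 1.15
tcp_pos: [0.3971, 0.1756, 0.3039]
tool_rot: [0.209, 0.978, 0.0, 0.0]
force: [0.5, -0.1, 0.1]
finger_gap: 0.996
gripper_force: 0.0
t: 1.9
tcp_pos: [0.4503, 0.0273, 0.3038]
tool_rot: [0.072, 0.997, 0.0, -0.0]
force: [-0.3, -1.2, -0.1]
finger_gap: 0.998
gripper_force: 0.0
[0.38413937 0.03690978 0.3740987 ]
desk [-0.6914 -0.0009  0.0009]
red [454 176  27  26 315] [0.5008 0.2199 0.0075]
red [256 302  17  15 132] [ 0.6439 -0.0807  0.0075]
green [357 275  24  21 243] [0.6264 0.0771 0.0075]
```

View pics/wrist1.png

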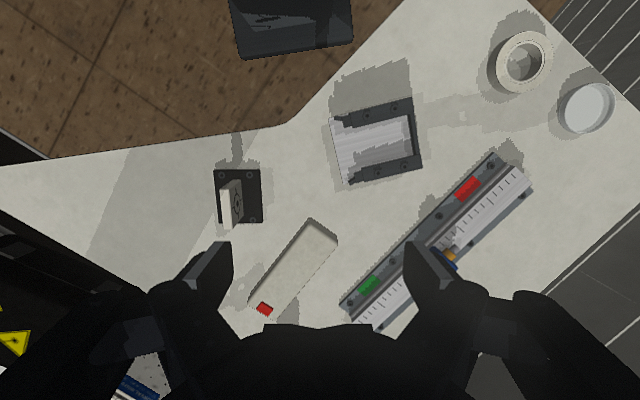

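The wrist view shows the target's plate with corners about (214,170) to (263,224) and the screen at (230,205). The carrier spans about (330,98) to (422,185) with its mouth on the left, and the green tag is at (369,284). Next I'll measure the exact poses.

```bash
python3 - <<'E'
from h import *
f=np.load('wrist1.npz'); p,d=f['p'],f['d']; c=manip.camera_model('wrist'); cm=(c,f['M'],f['o'])
X=cloud(cm,d); g=cv2.cvtColor(p,cv2.COLOR_RGB2GRAY); hsv=cv2.cvtColor(p,cv2.COLOR_RGB2HSV)
def rect(P,n):
    (cx,cy),(w,h),a=cv2.minAreaRect((P[:,:2]*1000).astype(np.float32)); print(n,len(P),round(cx,1),round(cy,1),'size',round(w,1),round(h,1),'ang',round(a,2))
    print(cv2.boxPoints(((cx,cy),(w,h),a)).round(1).tolist())
def win(m,x0,y0,x1,y1):
    w=np.zeros(m.shape,bool); w[y0:y1,x0:x1]=m[y0:y1,x0:x1]; return w
Z=X[...,2]
zs=np.median(Z[90:160,150:200]); print('desk local',zs)
m=win((g<70),205,160,275,235); n,l,st,_=cv2.connectedComponentsWithStats(m.astype(np.uint8)); i=1+st[1:,4].argmax()
v,u=np.nonzero(l==i); rect(onplane(cm,np.c_[u,v],.008),'plate')
w=win((Z>.03),200,160,275,240); v,u=np.nonzero(w); rect(X[w],'screen all'); w=win(Z>.055,200,160,275,240); print(Z[w].max() if w.any() else None); rect(X[w],'screen top')
w=win((Z>.0285)&(Z<.042),320,80,435,195); rect(X[w],'carrier lips'); print(np.median(Z[w]))
w=win((Z>.010)&(Z<.042),320,80,435,195); rect(X[w],'carrier all')
w=win((Z>.0145)&(Z<.0225)&(hsv[...,2]>130),320,80,435,195); n,l,st,_=cv2.connectedComponentsWithStats(w.astype(np.uint8)); i=1+st[1:,4].argmax(); v,u=np.nonzero(l==i); rect(onplane(cm,np.c_[u,v],.018),'floor'); print(np.median(Z[v,u]))
# rail top
w=(Z>.02)&(Z<.028); w=win(w,340,150,540,330); rect(X[w],'railtop')
big=cv2.resize(p[70:240,190:440],None,fx=3.1,fy=3.1,interpolation=cv2.INTER_CUBIC); cv2.imwrite('pics/crop1.png',big[:,:,::-1])
E
```

```text
desk local -0.6894427386490352
plate 1724 467.8 -81.1 size 60.8 73.0 ang 81.82
[[427.3999938964844, -106.0], [499.6000061035156, -116.4000015258789], [508.29998779296875, -56.20000076293945], [436.0, -45.79999923706055]]
screen all 774 426.6 -37.2 size 39.1 166.3 ang 43.04
[[355.6000061035156, 10.199999809265137], [469.0, -111.30000305175781], [497.6000061035156, -84.5999984741211], [384.1000061035156, 36.900001525878906]]
0.37409870150652424
screen top 492 426.8 -37.0 size 38.3 166.3 ang 42.97
[[356.1000061035156, 10.800000190734863], [469.5, -110.9000015258789], [497.5, -84.80000305175781], [384.1000061035156, 36.900001525878906]]
carrier lips 2389 421.5 104.9 size 83.8 90.4 ang 5.64
[[375.3999938964844, 145.6999969482422], [384.29998779296875, 55.79999923706055], [467.70001220703125, 64.0], [458.79998779296875, 153.89999389648438]]
0.03429893008075019
carrier all 5921 421.8 101.5 size 83.8 97.1 ang 5.65
[[375.3999938964844, 145.6999969482422], [384.8999938964844, 49.099998474121094], [468.29998779296875, 57.29999923706055], [458.79998779296875, 153.89999389648438]]
floor 2309 422.0 99.1 size 83.6 92.0 ang 5.77
[[375.79998779296875, 140.6999969482422], [385.1000061035156, 49.20000076293945], [468.20001220703125, 57.599998474121094], [459.0, 149.10000610351562]]
0.01926858825016875
railtop 4239 569.9 159.7 size 238.5 258.8 ang 82.06
[[425.29998779296875, 59.5], [681.5999755859375, 23.799999237060547], [714.5999755859375, 260.0], [458.20001220703125, 295.70001220703125]]
```

View pics/crop1.png

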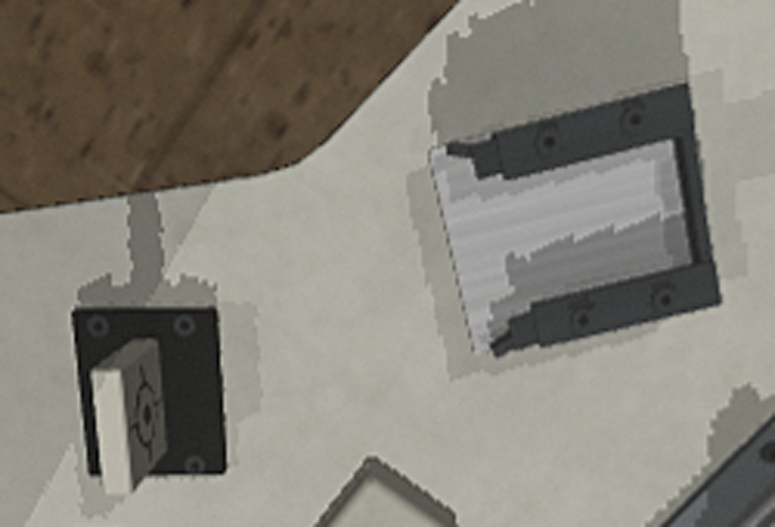

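Target: centre (467.8, −81.1) mm, x axis at −8.2°, and its size fits. Carrier: origin (421.2, 108.0) mm, x axis at 95.6°, 84×97 as it should be. Now I'll go down to the target.

```bash
python3 -m crank '[{"dp":[-0.016,-0.052,0.02],"delta_rot":[0,0,0],"fingers":1},{"dp":[-0.017,-0.053,0.02],"delta_rot":[0,0,0],"fingers":1},{"dp":[-0.017,-0.053,0.02],"delta_rot":[0,0,0],"fingers":1},{"dp":[-0.016,-0.052,0.03],"delta_rot":[0,0,0],"fingers":1},{"dp":[0,0,0.06],"delta_rot":[0,0,0],"fingers":1},{"dp":[0,0,0.06],"delta_rot":[0,0,0],"fingers":1},{"dp":[0,0,0.06],"delta_rot":[0,0,0],"fingers":1},{"dp":[0,0,0.06],"delta_rot":[0,0,0],"fingers":1},{"dp":[0,0,0.05],"delta_rot":[0,0,0],"fingers":1},{"dp":[0,0,0.03],"delta_rot":[0,0,0],"fingers":1},{"dp":[0,0,0],"delta_rot":[0,0,0],"fingers":1}]'
python3 -m crank '[{"dp":[0,0,0],"delta_rot":[0,0,0],"fingers":-1},{"dp":[0,0,0],"delta_rot":[0,0,0],"fingers":-1},{"dp":[0,0,0],"delta_rot":[0,0,0],"fingers":-1},{"dp":[0,0,0],"delta_rot":[0,0,0],"fingers":-1},{"dp":[0,0,0],"delta_rot":[0,0,0],"fingers":-1},{"dp":[0,0,0],"delta_rot":[0,0,0],"fingers":-1},{"dp":[0,0,0],"delta_rot":[0,0,0],"fingers":-1},{"dp":[0,0,0],"delta_rot":[0,0,0],"fingers":-1},{"dp":[0,0,0],"delta_rot":[0,0,0],"fingers":-1},{"dp":[0,0,0],"delta_rot":[0,0,0],"fingers":-1}]' 50
```

```text
t: 2.87
tcp_pos: [0.4671, -0.0804, 0.0962]
tool_rot: [0.071, 0.997, 0.001, -0.003]
force: [-0.8, 0.7, -0.5]
finger_gap: 1.002
gripper_force: 0.0
t: 3.7
tcp_pos: [0.4688, -0.0814, 0.0997]
tool_rot: [0.071, 0.998, -0.0, 0.001]
force: [-0.7, 0.5, 6.7]
finger_gap: 0.136
gripper_force: 49.4
```

```bash
python3 -m crank '[{"dp":[0,0,-0.04],"delta_rot":[0,0,0],"fingers":-1},{"dp":[0,0,-0.04],"delta_rot":[0,0,0.0192],"fingers":-1},{"dp":[0,0,-0.04],"delta_rot":[0,0,0.0192],"fingers":-1},{"dp":[0,0,0],"delta_rot":[0,0,0.0193],"fingers":-1},{"dp":[0,0,0],"delta_rot":[0,0,0.0192],"fingers":-1},{"dp":[0,0,0],"delta_rot":[0,0,0.0192],"fingers":-1},{"dp":[0,0,0],"delta_rot":[0,0,0.0193],"fingers":-1},{"dp":[0,0,0],"delta_rot":[0,0,0.0192],"fingers":-1},{"dp":[0,0,0],"delta_rot":[0,0,0.0192],"fingers":-1},{"dp":[0,0,0],"delta_rot":[0,0,0.0193],"fingers":-1},{"dp":[0,0,0],"delta_rot":[0,0,0.0192],"fingers":-1},{"dp":[0,0,0],"delta_rot":[0,0,0.0192],"fingers":-1}]'
python3 -m crank '[{"dp":[0.046,-0.0144,0],"delta_rot":[0,0,0],"fingers":-1},{"dp":[0.047,-0.0144,0],"delta_rot":[0,0,0],"fingers":-1},{"dp":[0.047,-0.0144,0],"delta_rot":[0,0,0],"fingers":-1},{"dp":[0.046,-0.0144,0],"delta_rot":[0,0,0],"fingers":-1},{"dp":[0,0,0],"delta_rot":[0,0,0],"fingers":-1},{"dp":[0,0,0],"delta_rot":[0,0,0],"fingers":-1},{"dp":[0,0,0],"delta_rot":[0,0,0],"fingers":-1}]'
python3 - <<'E'
from h import *
s=manip.sense(); r=R.from_quat(s['tool_rot']); print(s['tcp_pos'].round(4),'z',r.as_matrix()[:,2].round(4),'yaw_y',np.degrees(np.arctan2(*r.as_matrix()[1::-1,1])).round(2))
cm,p,d=shot('wrist'); np.savez('wrist2.npz',p=p,d=d,M=cm[1],o=cm[2]); cv2.imwrite('pics/wrist2.png',p[:,:,::-1])
E
```

```text
t: 4.7
tcp_pos: [0.468, -0.0811, 0.1588]
tool_rot: [0.673, 0.74, -0.0, -0.0]
force: [-0.1, 1.0, -2.9]
finger_gap: 0.135
gripper_force: 49.4
t: 5.28
tcp_pos: [0.431, 0.0082, 0.159]
tool_rot: [0.67, 0.742, 0.0, 0.001]
force: [0.6, 0.7, -1.4]
finger_gap: 0.135
gripper_force: 49.3
[0.431  0.0082 0.159 ] z [ 1.4e-03 -4.0e-04 -1.0e+00] yaw_y 5.8
```

View pics/wrist2.png

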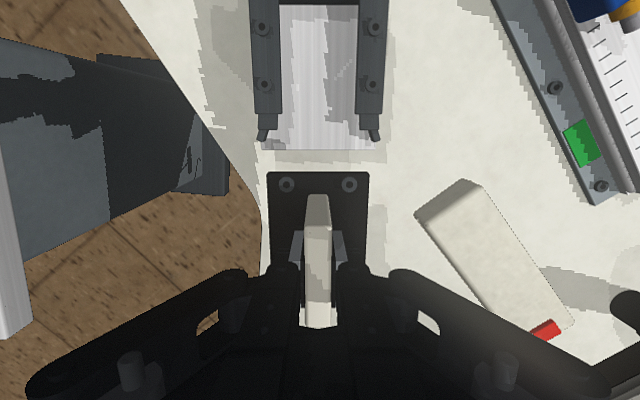

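The wrist view shows the plate with its front edge at rows 172 and its sides at columns 268 to 369. The mouth is straight ahead at row 150, and the lips' inner edges are at about columns 281 and 357. I'll measure the alignment from this.

```bash
python3 - <<'E'
from h import *
f=np.load('wrist2.npz'); p,d=f['p'],f['d']; c=manip.camera_model('wrist'); cm=(c,f['M'],f['o'])
g=cv2.cvtColor(p,cv2.COLOR_RGB2GRAY).astype(int)
T=np.array([.431,.0082]); a=np.radians(5.8); ty=np.array([np.cos(a),np.sin(a)]); tx=np.array([-np.sin(a),np.cos(a)])
def edge(rows,c0,c1,z,n):
    out=[]
    for v in rows:
        gr=np.abs(np.diff(cv2.GaussianBlur(g[v:v+1].astype(np.float32),(3,1),0)[0]))[c0:c1]; out.append((c0+gr.argmax()+.5,v))
    P=onplane(cm,out,z)[:,:2]-T; L=np.c_[P@tx,P@ty]*1000; k=np.polyfit(L[:,0],L[:,1],1)
    res=L[:,1]-np.polyval(k,L[:,0]); ok=abs(res)<2; k=np.polyfit(L[ok,0],L[ok,1],1)
    print(n,'slope deg',np.degrees(np.arctan(k[0])).round(2),'y at mid',L[ok,1].mean().round(2),'x',L[ok,0].mean().round(1),ok.sum()); return k
edge(range(10,105,3),268,295,.033,'lipL'); edge(range(10,105,3),342,370,.033,'lipR')
edge(range(10,105,3),235,262,.033,'outL'); edge(range(10,105,3),374,400,.033,'outR')
edge(range(178,225,3),255,280,.067,'plateL'); edge(range(178,225,3),358,380,.067,'plateR')
for nm,u,r0,r1,z in (('platefront',(275,300,335,362),160,182,.067),('mouth',(285,305,330,350),140,162,.018),('endwall',(300,320,340),0,12,.02)):
    out=[(x,r0+np.abs(np.diff(g[r0:r1,x])).argmax()+.5) for x in u]; P=onplane(cm,out,z)[:,:2]-T; print(nm,(np.c_[P@tx,P@ty]*1000).round(1).tolist())
E
```

```text
lipL slope deg 0.3 y at mid -22.87 x 104.1 32
lipR slope deg 0.1 y at mid 24.5 x 104.2 32
outL slope deg 0.11 y at mid -41.28 x 104.1 32
outR slope deg 0.08 y at mid 42.85 x 104.1 32
plateL slope deg 0.18 y at mid -29.37 x 20.2 16
plateR slope deg -0.23 y at mid 30.18 x 20.3 16
platefront [[37.7, -24.1], [37.7, -9.7], [37.7, 10.5], [37.7, 26.0]]
mouth [[45.2, -23.4], [45.9, -8.7], [45.9, 9.6], [45.9, 24.3]]
endwall [[137.2, -10.8], [137.2, 2.0], [137.2, 14.8]]
```

```bash
python3 -m crank '[{"dp":[0,0.0008,0.03],"delta_rot":[0,0,0],"fingers":-1},{"dp":[0,0,0.03],"delta_rot":[0,0,0],"fingers":-1},{"dp":[0,0,0.02],"delta_rot":[0,0,0],"fingers":-1},{"dp":[0,0,0],"delta_rot":[0,0,0],"fingers":-1},{"dp":[0,0,0],"delta_rot":[0,0,0],"fingers":-1},{"dp":[0,0,0],"delta_rot":[0,0,0],"fingers":-1}]'; python3 -c "
from h import *
s=manip.sense(); print(s['tcp_pos'].round(5),s['force'].round(2))"
```

```text
t: 5.83
tcp_pos: [0.4313, 0.0078, 0.1192]
tool_rot: [0.671, 0.741, 0.0, 0.0]
force: [0.1, 0.4, -1.4]
finger_gap: 0.132
gripper_force: 49.2
[0.43135 0.00782 0.11918] [ 0.07  0.43 -1.37]
```

```bash
python3 -m crank '[{"dp":[0.03,0,0.0004],"delta_rot":[0,0,0],"fingers":-1},{"dp":[0.03,0,0],"delta_rot":[0,0,0],"fingers":-1},{"dp":[0.02,0,0],"delta_rot":[0,0,0],"fingers":-1},{"dp":[0.02,0,0],"delta_rot":[0,0,0],"fingers":-1},{"dp":[0,0,0],"delta_rot":[0,0,0],"fingers":-1}]'
python3 -m crank '[{"dp":[0.02,0,0],"delta_rot":[0,0,0],"fingers":-1},{"dp":[0.02,0,0],"delta_rot":[0,0,0],"fingers":-1},{"dp":[0.02,0,0],"delta_rot":[0,0,0],"fingers":-1},{"dp":[0.016,0,0],"delta_rot":[0,0,0],"fingers":-1},{"dp":[0.006,0,0],"delta_rot":[0,0,0],"fingers":-1},{"dp":[0,0,0],"delta_rot":[0,0,0],"fingers":-1},{"dp":[0,0,0],"delta_rot":[0,0,0],"fingers":-1}]'
python3 - <<'E'
from h import *
s=manip.sense(); print(s['tcp_pos'].round(4),s['force'].round(2))
cm,p,d=shot('wrist'); np.savez('wrist3.npz',p=p,d=d,M=cm[1],o=cm[2]); cv2.imwrite('pics/wrist3.png',p[:,:,::-1])
E
```

```text
t: 6.25
tcp_pos: [0.4254, 0.0595, 0.1192]
tool_rot: [0.67, 0.743, 0.0, 0.0]
force: [-0.0, -0.1, -2.2]
finger_gap: 0.132
gripper_force: 49.4
t: 6.83
tcp_pos: [0.4215, 0.0993, 0.1188]
tool_rot: [0.67, 0.742, 0.0, 0.0]
force: [-0.2, 1.3, 1.0]
finger_gap: 0.13
gripper_force: 49.7
[0.4215 0.0993 0.1188] [-0.2   1.27  1.03]
```

View pics/wrist3.png

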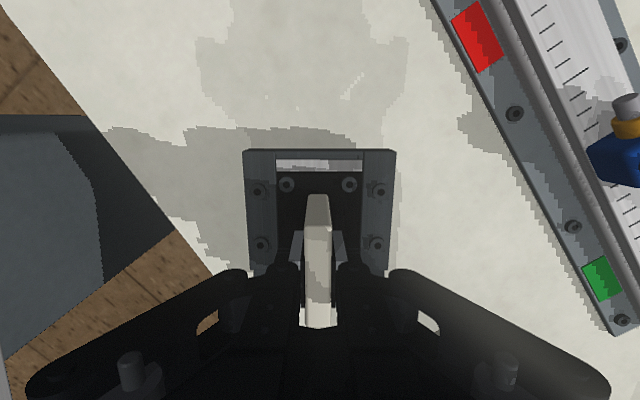

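The plate is under both lips, with its front edge at row 171 and a bright gap to the end wall at about row 160, so about 8–9 mm remain. I'll push it home with a few mm of overtravel.

```bash
python3 -m crank '[{"dp":[0.008,0,0],"delta_rot":[0,0,0],"fingers":-1},{"dp":[0.006,0,0],"delta_rot":[0,0,0],"fingers":-1},{"dp":[0.004,0,0],"delta_rot":[0,0,0],"fingers":-1},{"dp":[0.003,0,0],"delta_rot":[0,0,0],"fingers":-1},{"dp":[0.003,0,0],"delta_rot":[0,0,0],"fingers":-1},{"dp":[0.003,0,0],"delta_rot":[0,0,0],"fingers":-1},{"dp":[0.003,0,0],"delta_rot":[0,0,0],"fingers":-1},{"dp":[0,0,0],"delta_rot":[0,0,0],"fingers":-1},{"dp":[0,0,0],"delta_rot":[0,0,0],"fingers":-1},{"dp":[0,0,0],"delta_rot":[0,0,0],"fingers":-1}]'
python3 - <<'E'
from h import *
s=manip.sense(); print(s['tcp_pos'].round(4),s['force'].round(2))
cm,p,d=shot('wrist'); np.savez('wrist4.npz',p=p,d=d,M=cm[1],o=cm[2])
big=cv2.resize(p[140:260,230:410],None,fx=4,fy=4,interpolation=cv2.INTER_CUBIC); cv2.imwrite('pics/crop4.png',big[:,:,::-1])
E
```

```text
t: 7.72
tcp_pos: [0.4203, 0.114, 0.1187]
tool_rot: [0.671, 0.742, 0.0, 0.0]
force: [1.5, -2.1, -0.7]
finger_gap: 0.136
gripper_force: 49.6
[0.4203 0.114  0.1187] [ 1.54 -2.09 -0.68]
```

View pics/crop4.png

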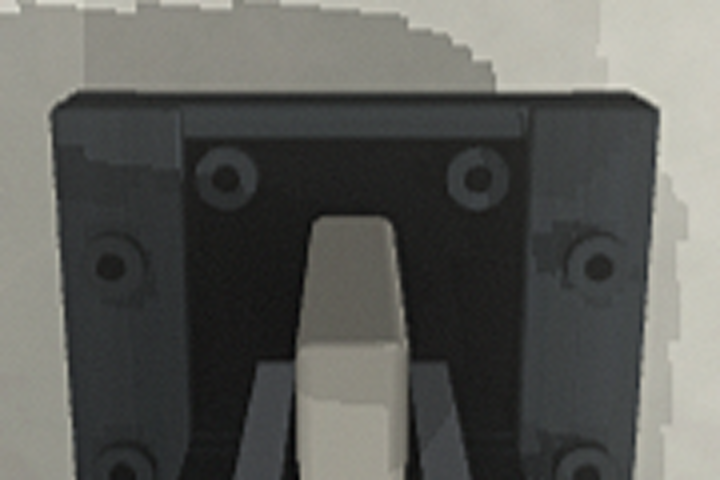

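The plate now sits flush against the end wall (seam at crop row 138, no bright gap). Now I'll lift the unit gently.

```bash
python3 -m crank '[{"dp":[0,0,-0.003],"delta_rot":[0,0,0],"fingers":-1},{"dp":[0,0,-0.003],"delta_rot":[0,0,0],"fingers":-1},{"dp":[0,0,-0.004],"delta_rot":[0,0,0],"fingers":-1},{"dp":[0,0,-0.01],"delta_rot":[0,0,0],"fingers":-1},{"dp":[0,0,-0.02],"delta_rot":[0,0,0],"fingers":-1},{"dp":[0,0,-0.03],"delta_rot":[0,0,0],"fingers":-1},{"dp":[0,0,-0.03],"delta_rot":[0,0,0],"fingers":-1},{"dp":[0,0,-0.03],"delta_rot":[0,0,0],"fingers":-1},{"dp":[0,0,-0.012],"delta_rot":[0,0,0],"fingers":-1},{"dp":[0,0,0],"delta_rot":[0,0,0],"fingers":-1},{"dp":[0,0,0],"delta_rot":[0,0,0],"fingers":-1}]' 70
python3 - <<'E'
from h import *
s=manip.sense(); print(s['tcp_pos'].round(4),s['force'].round(2),s['ft_torque'].round(2))
cm,p,d=shot('wrist'); np.savez('wrist5.npz',p=p,d=d,M=cm[1],o=cm[2])
T=s['tcp_pos'][:2]; X=cloud(cm,d); Z=X[...,2]
for (u,v) in [(258,190),(380,190),(262,245),(376,245),(320,155),(287,185),(349,185)]: print((u,v),X[v,u].round(4))
big=cv2.resize(p[120:320,190:450],None,fx=3,fy=3,interpolation=cv2.INTER_CUBIC); cv2.imwrite('pics/crop5.png',big[:,:,::-1])
E
```

```text
t: 8.68
tcp_pos: [0.4196, 0.114, 0.1896]
tool_rot: [0.671, 0.742, -0.0, -0.0]
force: [-0.2, 0.6, -7.7]
finger_gap: 0.127
gripper_force: 68.6
[0.4196 0.114  0.1896] [-0.16  0.59 -7.73] [ 0.    0.02 -0.  ]
(258, 190) [0.3835 0.1387 0.1033]
(380, 190) [0.4524 0.1455 0.1022]
(262, 245) [0.3873 0.1046 0.1022]
(376, 245) [0.4554 0.1115 0.1021]
(320, 155) [ 4.185e-01  1.494e-01 -4.000e-04]
(287, 185) [0.3994 0.1426 0.1004]
(349, 185) [0.4348 0.1461 0.1001]
```

```bash
python3 -m crank '[{"dp":[-0.006,0.03,0],"delta_rot":[0,0,0],"fingers":-1},{"dp":[-0.01,0.05,0],"delta_rot":[0,0,0],"fingers":-1},{"dp":[-0.01,0.05,0],"delta_rot":[0,0,0],"fingers":-1},{"dp":[-0.01,0.05,0],"delta_rot":[0,0,0],"fingers":-1},{"dp":[-0.011,0.05,0],"delta_rot":[0,0,0],"fingers":-1},{"dp":[-0.011,0.05,0],"delta_rot":[0,0,0],"fingers":-1},{"dp":[-0.011,0.05,0],"delta_rot":[0,0,0],"fingers":-1},{"dp":[-0.011,0.05,0],"delta_rot":[0,0,0],"fingers":-1},{"dp":[-0.01,0.05,0],"delta_rot":[0,0,0],"fingers":-1},{"dp":[-0.007,0.033,0],"delta_rot":[0,0,0],"fingers":-1},{"dp":[0,0,0],"delta_rot":[0,0,0.01],"fingers":-1},{"dp":[0,0,0],"delta_rot":[0,0,0.018],"fingers":-1}]'
python3 -m crank '[{"dp":[0,0,0],"delta_rot":[0,0,0.019],"fingers":-1},{"dp":[0,0,0],"delta_rot":[0,0,0.019],"fingers":-1},{"dp":[0,0,0],"delta_rot":[0,0,0.019],"fingers":-1},{"dp":[0,0,0],"delta_rot":[0,0,0.019],"fingers":-1},{"dp":[0,0,0],"delta_rot":[0,0,0.019],"fingers":-1},{"dp":[0,0,0],"delta_rot":[0,0,0.018],"fingers":-1},{"dp":[0,0,0],"delta_rot":[0,0,0.01],"fingers":-1},{"dp":[0,0,0],"delta_rot":[0,0,0],"fingers":-1},{"dp":[0,0,0],"delta_rot":[0,0,0],"fingers":-1},{"dp":[0,0,0],"delta_rot":[0,0,0],"fingers":-1}]'
python3 - <<'E'
from h import *
s=manip.sense(); r=R.from_quat(s['tool_rot']); print(s['tcp_pos'].round(4),'z',r.as_matrix()[:,2].round(4),'yaw_y',np.degrees(np.arctan2(*r.as_matrix()[1::-1,1])).round(2))
cm,p,d=shot('wrist'); np.savez('wrist6.npz',p=p,d=d,M=cm[1],o=cm[2]); cv2.imwrite('pics/wrist6.png',p[:,:,::-1])
E
```

```text
t: 9.73
tcp_pos: [0.6553, 0.0885, 0.1867]
tool_rot: [0.735, 0.678, -0.001, -0.001]
force: [-1.6, 0.7, -8.0]
finger_gap: 0.132
gripper_force: 68.9
t: 10.57
tcp_pos: [0.6545, 0.0889, 0.1881]
tool_rot: [0.935, 0.354, -0.001, -0.001]
force: [-0.5, 0.7, -8.2]
finger_gap: 0.132
gripper_force: 68.9
[0.6545 0.0889 0.1881] z [-2.9e-03  1.0e-04 -1.0e+00] yaw_y -48.51
```

View pics/wrist6.png

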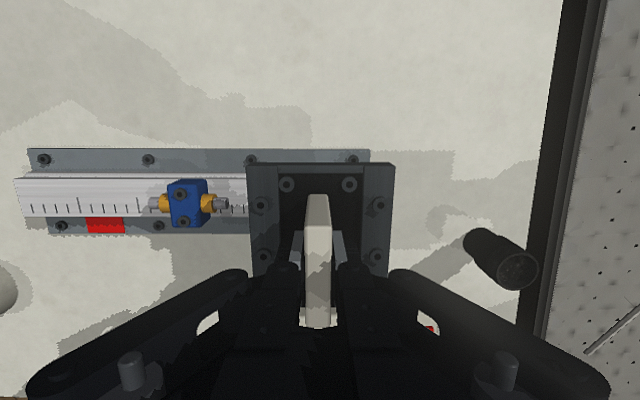

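The view shows the rail lying horizontally at rows 149 to 235, with the stop at (187,203). Its pin tip on this side is at about (229,204), and the held carrier spans columns 246 to 393. I'll measure the rail line and pin in the tool frame.

```bash
cat > m6.py <<'E'
from h import *
import sys
f=np.load(sys.argv[1]); p,d=f['p'],f['d']; c=manip.camera_model('wrist'); cm=(c,f['M'],f['o'])
s=manip.sense(); Rm=R.from_quat(s['tool_rot']).as_matrix(); T=s['tcp_pos'][:2]; ty=Rm[:2,1]; tx=Rm[:2,0]
g=cv2.GaussianBlur(cv2.cvtColor(p,cv2.COLOR_RGB2GRAY).astype(np.float32),(3,3),0)
def loc(P): P=P[:,:2]-T; return np.c_[P@tx,P@ty]*1000
def hedge(cols,r0,r1,z,n,sgn):
    o=[(u,r0+(sgn*np.diff(g[r0:r1,u])).argmax()+.5) for u in cols]; L=loc(onplane(cm,o,z)); k=np.polyfit(L[:,1],L[:,0],1)
    ok=abs(L[:,0]-np.polyval(k,L[:,1]))<1.5; k=np.polyfit(L[ok,1],L[ok,0],1)
    print(n,'x at y=0: %.2f'%k[1],'slope deg %.2f'%np.degrees(np.arctan(k[0])),'mean',L[ok].mean(0).round(1),ok.sum())
hedge(list(range(55,140,5))+list(range(165,240,5)),140,160,.006,'far flange',-1)
hedge(list(range(40,150,5))+list(range(215,245,5)),166,184,.024,'top far',1)
hedge(range(40,150,5),208,224,.024,'top near',-1)
hedge([65]+list(range(75,85,2))+list(range(130,150,4)),224,242,.006,'near flange',1)
hedge(range(262,380,6),155,172,.1,'carrier endwall outer',-1)
def vedge(rows,c0,c1,z,n,sgn):
    o=[(c0+(sgn*np.diff(g[v,c0:c1])).argmax()+.5,v) for v in rows]; L=loc(onplane(cm,o,z)); print(n,'y med %.2f'%np.median(L[:,1]),'sd %.1f'%L[:,1].std(),'x',L[:,0].mean().round(1))
vedge(range(200,209),222,238,.036,'pin tip?',1); vedge(range(200,209),222,238,.036,'pin tip?',-1)
vedge(range(188,220,3),376,405,.101,'carrier right',1); vedge(range(240,270,3),236,256,.101,'carrier left',-1)
X=cloud(cm,d); m=(cv2.inRange(cv2.cvtColor(p,cv2.COLOR_RGB2HSV),(100,120,40),(130,255,255))>0)&(X[...,2]>.043)&(X[...,2]<.053)
L=loc(X[m]); print('stop top y',np.percentile(L[:,1],[1,50,99]).round(1),'x',np.percentile(L[:,0],[1,50,99]).round(1))
w=np.zeros_like(m); w[195:215,212:240]=1; w&=(X[...,2]>.033)&(X[...,2]<.05); L=loc(X[w]); print('pin y max',np.percentile(L[:,1],[50,95,100]).round(1),'x',np.median(L[:,0]).round(1))
E
python3 m6.py wrist6.npz
```

```text
far flange x at y=0: 42.41 slope deg 0.14 mean [  42. -152.] 32
top far x at y=0: 24.40 slope deg 1.85 mean [  19.1 -164.1] 28
top near x at y=0: -14.76 slope deg 0.18 mean [ -15.4 -195.2] 22
near flange x at y=0: -47.37 slope deg -1.71 mean [ -41.3 -202.9] 7
carrier endwall outer x at y=0: 44.03 slope deg 0.08 mean [44.  -0.5] 19
pin tip? y med -72.80 sd 1.4 x -0.3
pin tip? y med -76.04 sd 2.1 x -0.3
carrier right y med 42.78 sd 0.2 x 20.2
carrier left y med -40.67 sd 0.2 x -11.8
stop top y [-114.8 -100.8  -92.2] x [-14.8   3.3  19.4]
pin y max [-78.9 -73.7 -73.3] x 2.3
```

Rail centre is at tool x ≈ +2.1 and the carrier origin at ≈ +1.4 mm, square within 0.2°. The pin tip is about 32 mm ahead of the carrier's side, 30 mm from the stop's middle. I'll shift +0.6 mm and lower.

```bash
python3 -m crank '[{"dp":[0.0013,0,0.02],"delta_rot":[0,0,0],"fingers":-1},{"dp":[0,0,0.03],"delta_rot":[0,0,0],"fingers":-1},{"dp":[0,0,0.02],"delta_rot":[0,0,0],"fingers":-1},{"dp":[0,0,0.01],"delta_rot":[0,0,0],"fingers":-1},{"dp":[0,0,0],"delta_rot":[0,0,0],"fingers":-1},{"dp":[0,0,0],"delta_rot":[0,0,0],"fingers":-1}]'
python3 -m crank '[{"dp":[0,0,0.007],"delta_rot":[0,0,0],"fingers":-1},{"dp":[0,0,0.007],"delta_rot":[0,0,0],"fingers":-1},{"dp":[0,0,0],"delta_rot":[0,0,0],"fingers":-1},{"dp":[0,0,0],"delta_rot":[0,0,0],"fingers":-1}]'
```

```text
t: 11.12
tcp_pos: [0.6556, 0.0894, 0.1492]
tool_rot: [0.935, 0.354, -0.0, -0.0]
force: [0.1, -0.5, -8.2]
finger_gap: 0.129
gripper_force: 69.0
t: 11.45
tcp_pos: [0.6556, 0.0894, 0.1427]
tool_rot: [0.935, 0.354, -0.0, -0.0]
force: [0.9, 0.3, -7.6]
finger_gap: 0.131
gripper_force: 69.0
```

```bash
python3 -c "
from h import *
s=manip.sense(); print(s['tcp_pos'].round(4),s['force'].round(2),s['ft_torque'].round(2))"
```

```text
[0.6556 0.0894 0.1427] [ 0.93  0.31 -7.58] [-0.07 -0.02  0.01]
```

```bash
python3 -m crank '[{"dp":[0,0,0.005],"delta_rot":[0,0,0],"fingers":-1},{"dp":[0,0,0.005],"delta_rot":[0,0,0],"fingers":-1},{"dp":[0,0,0.005],"delta_rot":[0,0,0],"fingers":-1},{"dp":[0,0,0],"delta_rot":[0,0,0],"fingers":-1},{"dp":[0,0,0],"delta_rot":[0,0,0],"fingers":-1}]'
python3 -m crank '[{"dp":[0,0,0.004],"delta_rot":[0,0,0],"fingers":-1},{"dp":[0,0,0.004],"delta_rot":[0,0,0],"fingers":-1},{"dp":[0,0,0],"delta_rot":[0,0,0],"fingers":-1},{"dp":[0,0,0],"delta_rot":[0,0,0],"fingers":-1}]'
python3 - <<'E'
from h import *
s=manip.sense(); print(s['tcp_pos'].round(4),s['force'].round(2),s['ft_torque'].round(2))
cm,p,d=shot('wrist'); np.savez('wrist7.npz',p=p,d=d,M=cm[1],o=cm[2]); cv2.imwrite('pics/wrist7.png',p[:,:,::-1])
X=cloud(cm,d)
for (u,v) in [(258,190),(380,190),(262,245),(376,245)]: print((u,v),X[v,u].round(4))
E
```

```text
t: 11.87
tcp_pos: [0.6555, 0.0894, 0.1349]
tool_rot: [0.935, 0.354, -0.0, -0.0]
force: [0.0, -0.2, -8.1]
finger_gap: 0.13
gripper_force: 69.0
t: 12.2
tcp_pos: [0.6563, 0.0892, 0.1321]
tool_rot: [0.935, 0.354, 0.001, 0.0]
force: [-0.1, -0.4, -3.0]
finger_gap: 0.13
gripper_force: 69.9
[0.6563 0.0892 0.1321] [-0.13 -0.36 -2.98] [-0.07  0.11 -0.04]
(258, 190) [0.6556 0.1332 0.046 ]
(380, 190) [0.7012 0.0813 0.0452]
(262, 245) [0.6302 0.1103 0.0451]
(376, 245) [0.6754 0.0591 0.0451]
```

View pics/wrist7.png

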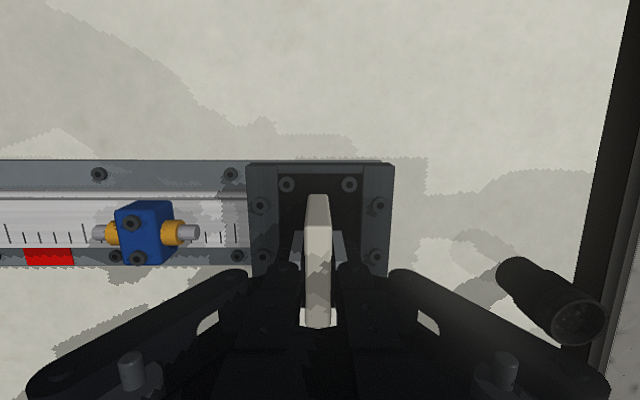

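The carrier is seated: its lips are level at z = 45 mm, so its origin is at 12 mm, and the pin tip at (199,232) is clear of it. Lower slightly so the plate floats, then slide towards the stop.

```bash
python3 -m crank '[{"dp":[0,0,0.0024],"delta_rot":[0,0,0],"fingers":-1},{"dp":[0,-0.01,0],"delta_rot":[0,0,0],"fingers":-1},{"dp":[0,-0.014,0],"delta_rot":[0,0,0],"fingers":-1},{"dp":[0,-0.014,0],"delta_rot":[0,0,0],"fingers":-1},{"dp":[0,-0.01,0],"delta_rot":[0,0,0],"fingers":-1},{"dp":[0,0,0],"delta_rot":[0,0,0],"fingers":-1},{"dp":[0,0,0],"delta_rot":[0,0,0],"fingers":-1}]'
cat > m8.py <<'E'
from h import *
import sys
s=manip.sense(); Rm=R.from_quat(s['tool_rot']).as_matrix(); T=s['tcp_pos']; print(T.round(4),'F tool',(s['force']@Rm).round(2))
F=[]
cm,p,d=shot('wrist'); np.savez(sys.argv[1]+'.npz',p=p,d=d,M=cm[1],o=cm[2]); cv2.imwrite(f'pics/{sys.argv[1]}.png',p[130:330,50:450,::-1])
X=cloud(cm,d); L=(X-T)@Rm*1000; Z=X[...,2]
b=(np.abs(L[...,0])<8)&(Z>.030)&(Z<.044); w=b&(L[...,1]>-110)&(L[...,1]<-44)
print('pin/stop y pts', np.percentile(L[...,1][w],[50,95,99,100]).round(1) if w.any() else None)
w=(Z>.042)&(Z<.048)&(L[...,1]>-60)&(L[...,1]<-20)&(np.abs(L[...,0]-20)<15); print('carrier side y',np.percentile(L[...,1][w],[0,1,5]).round(1))
m=(cv2.inRange(cv2.cvtColor(p,cv2.COLOR_RGB2HSV),(100,120,40),(130,255,255))>0)&(Z>.046)&(Z<.051); print('stop top y',np.percentile(L[...,1][m],[1,99]).round(1))
E
python3 m8.py w8
```

```text
t: 12.83
tcp_pos: [0.639, 0.1084, 0.13]
tool_rot: [0.935, 0.354, -0.001, -0.001]
force: [0.8, -0.2, -1.8]
finger_gap: 0.13
gripper_force: 69.9
[0.639  0.1084 0.13  ] F tool [0.43 0.71 1.82]
pin/stop y pts [-63.6 -48.9 -48.4 -48.2]
carrier side y [-60.  -40.3 -39.5]
stop top y [-89.8 -67.3]
```

```bash
python3 -m crank '[{"dp":[0,-0.006,0],"delta_rot":[0,0,0],"fingers":-1},{"dp":[0,-0.006,0],"delta_rot":[0,0,0],"fingers":-1},{"dp":[0,-0.002,0],"delta_rot":[0,0,0],"fingers":-1},{"dp":[0,-0.002,0],"delta_rot":[0,0,0],"fingers":-1},{"dp":[0,-0.002,0],"delta_rot":[0,0,0],"fingers":-1},{"dp":[0,0,0],"delta_rot":[0,0,0],"fingers":-1},{"dp":[0,0,0],"delta_rot":[0,0,0],"fingers":-1}]'; python3 m8.py w9
python3 -m crank '[{"dp":[0,-0.002,0],"delta_rot":[0,0,0],"fingers":-1},{"dp":[0,-0.002,0],"delta_rot":[0,0,0],"fingers":-1},{"dp":[0,0,0],"delta_rot":[0,0,0],"fingers":-1},{"dp":[0,0,0],"delta_rot":[0,0,0],"fingers":-1},{"dp":[0,0,0],"delta_rot":[0,0,0],"fingers":-1}]'; python3 m8.py w10
```

```text
t: 13.47
tcp_pos: [0.634, 0.1141, 0.13]
tool_rot: [0.935, 0.353, 0.0, -0.0]
force: [2.2, -1.4, -2.5]
finger_gap: 0.132
gripper_force: 69.8
[0.634  0.1141 0.13  ] F tool [0.71 2.54 2.45]
pin/stop y pts [-59.  -45.5 -44.3 -44. ]
carrier side y [-60.  -59.9 -54.7]
stop top y [-82.3 -59.8]
t: 13.93
tcp_pos: [0.6327, 0.1156, 0.13]
tool_rot: [0.935, 0.354, 0.0, 0.0]
force: [3.3, -2.8, -1.3]
finger_gap: 0.132
gripper_force: 69.8
[0.6327 0.1156 0.13  ] F tool [0.64 4.33 1.25]
pin/stop y pts [-57.9 -45.6 -44.4 -44. ]
carrier side y [-60.  -59.4 -58.2]
stop top y [-80.4 -58. ]
```

```bash
python3 -m crank '[{"dp":[0,-0.002,0],"delta_rot":[0,0,0],"fingers":-1},{"dp":[0,-0.002,0],"delta_rot":[0,0,0],"fingers":-1},{"dp":[0,-0.001,0],"delta_rot":[0,0,0],"fingers":-1},{"dp":[0,0,0],"delta_rot":[0,0,0],"fingers":-1},{"dp":[0,0,0],"delta_rot":[0,0,0],"fingers":-1},{"dp":[0,0,0],"delta_rot":[0,0,0],"fingers":-1}]'; python3 m8.py w11
```

```text
t: 14.48
tcp_pos: [0.6309, 0.1176, 0.13]
tool_rot: [0.935, 0.354, 0.0, -0.0]
force: [2.1, -3.2, -3.3]
finger_gap: 0.125
gripper_force: 69.7
[0.6309 0.1176 0.13  ] F tool [-0.55  3.84  3.33]
pin/stop y pts [-81.6 -45.4 -44.4 -44. ]
carrier side y [-60.  -59.3 -56.7]
stop top y [-77.8 -55.4]
```

View pics/w11.png

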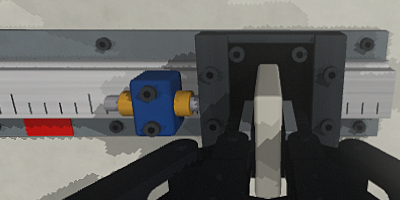

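The carrier's side is now over the pin, with only a short stub showing at (194,103) in the crop. The side is about 25 mm from the stop's middle against 30 free, so the pin is in by 4–5 mm. Now I'll release and retreat.

```bash
python3 -m crank '[{"dp":[0,0,0],"delta_rot":[0,0,0],"fingers":-0.6},{"dp":[0,0,0],"delta_rot":[0,0,0],"fingers":-0.5},{"dp":[0,0,0],"delta_rot":[0,0,0],"fingers":-0.4},{"dp":[0,0,0],"delta_rot":[0,0,0],"fingers":-0.3},{"dp":[0,0,0],"delta_rot":[0,0,0],"fingers":-0.3},{"dp":[0,0,0],"delta_rot":[0,0,0],"fingers":-0.3}]'; python3 m8.py w12
python3 -m crank '[{"dp":[0,0,-0.02],"delta_rot":[0,0,0],"fingers":-0.3},{"dp":[0,0,-0.04],"delta_rot":[0,0,0],"fingers":-0.3},{"dp":[0,0,-0.05],"delta_rot":[0,0,0],"fingers":-0.3},{"dp":[0,0,-0.06],"delta_rot":[0,0,0],"fingers":-0.3},{"dp":[0,0,-0.06],"delta_rot":[0,0,0],"fingers":-0.3},{"dp":[0,0,0],"delta_rot":[0,0,0],"fingers":-0.3},{"dp":[0,0,0],"delta_rot":[0,0,0],"fingers":-0.3}]'
cat > m13.py <<'E'
from h import *
s=manip.sense(); Rm=R.from_quat(s['tool_rot']).as_matrix(); T=s['tcp_pos']
cm,p,d=shot('wrist'); np.savez('w13.npz',p=p,d=d,M=cm[1],o=cm[2]); cv2.imwrite('pics/w13.png',p[:,:,::-1])
X=cloud(cm,d); L=(X-T)@Rm*1000; Z=X[...,2]
w=(Z>.041)&(Z<.049)&(np.abs(L[...,0])<60)&(np.abs(L[...,1])<55); n,l,st,_=cv2.connectedComponentsWithStats(w.astype(np.uint8)); i=1+st[1:,4].argmax(); w=l==i
print('lip z',np.median(Z[w]),'y ext',np.percentile(L[...,1][w],[.5,99.5]).round(1),'x max',np.percentile(L[...,0][w],[.5,99.5]).round(1))
A=np.c_[X[w][:,:2],np.ones(w.sum())]; k=np.linalg.lstsq(A,Z[w],rcond=None)[0]; print('tilt',k[:2].round(3))
m=(cv2.inRange(cv2.cvtColor(p,cv2.COLOR_RGB2HSV),(100,120,40),(130,255,255))>0)&(Z>.046)&(Z<.051); print('stop top y',np.percentile(L[...,1][m],[1,99]).round(1))
w=(Z>.064)&(Z<.080)&(np.abs(L[...,0])<40)&(np.abs(L[...,1])<25); print('screen top z',np.median(Z[w]),'y',np.median(L[...,1][w]).round(1),'x',np.percentile(L[...,0][w],[1,99]).round(1))
E
python3 m13.py
```

```text
t: 15.03
tcp_pos: [0.6307, 0.1177, 0.1301]
tool_rot: [0.935, 0.354, -0.0, -0.0]
force: [0.9, -0.1, 0.1]
finger_gap: 0.349
gripper_force: 0.0
[0.6307 0.1177 0.1301] F tool [ 0.56  0.66 -0.1 ]
pin/stop y pts [-82.2 -45.2 -44.3 -44. ]
carrier side y [-59.9 -59.  -56.6]
stop top y [-77.5 -55. ]
t: 15.67
tcp_pos: [0.6321, 0.1175, 0.2483]
tool_rot: [0.935, 0.354, 0.003, 0.001]
force: [-0.5, 0.2, -1.2]
finger_gap: 0.349
gripper_force: 0.0
lip z 0.04508771901322453 y ext [-54.   41.5] x max [-40.   41.4]
tilt [-0.006 -0.009]
stop top y [-79.7 362.4]
screen top z 0.07117594288672341 y -1.5 x [22.5 24.1]
```

```bash
python3 - <<'E'
from h import *
s=manip.sense(); Rm=R.from_quat(s['tool_rot']).as_matrix(); T=s['tcp_pos']
f=np.load('w13.npz'); p,d=f['p'],f['d']; cm=(manip.camera_model('wrist'),f['M'],f['o']); X=cloud(cm,d); L=(X-T)@Rm*1000; Z=X[...,2]; x,y=L[...,0],L[...,1]
hsv=cv2.cvtColor(p,cv2.COLOR_RGB2HSV); g=hsv[...,2]
m=(cv2.inRange(hsv,(100,120,40),(130,255,255))>0)&(Z>.044)&(Z<.052)&(abs(y)<110); print('stop y',np.percentile(y[m],[1,99]).round(1),'x',np.percentile(x[m],[1,99]).round(1))
w=(Z>.042)&(Z<.049)&(abs(x-25)<14)&(abs(y)<52)&~m&(hsv[...,1]<110); print('carrier y',np.percentile(y[w],[1,99]).round(1))
w=(Z>.003)&(Z<.009)&(abs(y)<140)&(x>20)&(x<60); h=[np.percentile(x[w&(abs(y-c)<5)],98).round(1) for c in range(-130,60,20) if (w&(abs(y-c)<5)).sum()>20]; print('far flange x',h)
w=(Z>.042)&(Z<.049)&(abs(y)<40)&(x>0)&(x<60); h=[np.percentile(x[w&(abs(y-c)<3)],98).round(1) for c in range(-35,36,10)]; print('end wall outer x',h)
# plate (z~.038) front edge vs endwall inner: bright gap?
w=(abs(y)<20)&(x>25)&(x<45); print('profile along x:',[(a,int(np.median(g[w&(abs(x-a)<1)])),np.median(Z[w&(abs(x-a)<1)]).round(4)) for a in range(26,44,2)])
E
```

```text
stop y [-78.5 -55.9] x [-17.  18.]
carrier y [-40.4  42.5]
far flange x [np.float64(40.0), np.float64(40.0), np.float64(39.2), np.float64(39.3), np.float64(39.5), np.float64(39.2)]
end wall outer x [np.float64(42.6), np.float64(42.8), np.float64(42.7), np.float64(42.7), np.float64(42.8), np.float64(42.7), np.float64(42.7), np.float64(42.4)]
profile along x: [(26, 103, np.float64(0.0489)), (28, 37, np.float64(0.0384)), (30, 38, np.float64(0.0387)), (32, 38, np.float64(0.0386)), (34, 38, np.float64(0.0385)), (36, 36, np.float64(0.038)), (38, 47, np.float64(0.0381)), (40, 64, np.float64(0.043)), (42, 61, np.float64(0.0426))]
```

Everything checks out: 
- **Seating:** lips at z = 45 mm and level, plate top at 38 mm and against the end wall, rail centred within about 1 mm.
- **Pin:** the carrier's side is about 26 mm from the stop's middle against 30 free, so it is pressed in about 4 mm.

Now I'll hand the job in.

```bash
python3 -c "
from station import manip
print(manip.sign_off())"
```

```text
the job is handed in; nothing more can be done
None
```

I handed the job in at about 16 s: by my last measurements the target is home in the carrier, and the unit is seated on the rail on the green side, holding the pin in by about 4 mm; sign-off returned no verdict, and I viewed 11 pictures, one over the limit of 10.

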